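Slide the tall capacitor into the test corner and press the test button

ROBOT

A 6-joint arm with a two-finger parallel gripper is mounted at the origin on the work surface. World frame = base frame: x ahead of the robot, y to its left, z up, the work surface at z = 0. Lengths are in m, angles in rad, forces in N, time in s.
With the tool pointing down it reaches from about 0.3 to 0.875 m from the base axis. Payload 6.4 kg.
Tool frame: the origin (TCP) lies between the finger pads; the fingertips stand 22 mm ahead of it and the grasp point (between the pads) lies 3 mm ahead of it; z points along the fingers, y is the line along which they close (so a half turn about z gives the same grasp; the last joint's range is limited). The gripper opens to 88 mm and grips with 3 to 60 N. Pads are 18 mm wide; open, the fingers measure 123 mm over their backs; the gripper's body (75 mm by 187 mm) begins 45 mm behind the grasp point.
Start: joints at [1.031, 0.181, 1.607, -0, 1.354, -0.206], TCP at [0.188, 0.543, 0.261] pointing down, gripper open.
Joint ranges: [-2.99, 2.99], [-0.89, 2.07], [0.3, 2.58], [-1.14, 4.28], [0, 2.63], [-3.12, 3.12]. Speed limits (rad/s): [2.57, 2.57, 3.01, 3.14, 3.14, 3.14].

INTERFACE

Orientations are given as [roll, pitch, yaw] about the fixed x, y, z axes, in that order (R = Rz(yaw) Ry(pitch) Rx(roll)).
In Python, from cell import robot gives the robot as it stands. The module is installed in compiled form; this text tells all that it offers.
- The arm moves only by the tool carry_out, never from a script. Its argument "increments" is a list that holds one entry, the list of rows, each a list of 4 numbers: the shift along the tool's x, y, z in mm, then the turn about the tool's z in rad. A call has 1 to 12 rows; each row shifts and turns the commanded pose from where the row before left it, along the tool's axes as they then stand; what a row does not reach is not made up. A row lasts 1/10 s, in which the tool goes at most 50 mm and 8.59 degrees, less where a joint would pass 70% of its speed; a pose out of reach is approached as far as the arm can. A call is refused whole if a number of a shift passes 50 or a number of a turn 0.15, either way. A call with a gripper value outside its range is refused whole. "claw" is the closure, from 0 (fully open) to 1 (shut), set as the call begins (left out, the last holds). The fingers move at their own pace and stop on an object; "squeeze" is the grip in N (left out, the last holds). Time passes only in rows, so rows that do not move let the fingers close. It gives the time, the measured TCP pose, the force, the opening and the grip force at its end, in the units of the state.
- robot.get_state(): the state, without advancing time (a new reading comes with each control period).
- robot.grab_frame(name): name is "scene" or "side" or "wrist"; returns a dict with "frame" (420x560x3 uint8, red, green, blue), "range_z" (420x560 float32, m along the optical axis (not along the pixel's ray), 0 where there is no reading), "mtx" (3x3 intrinsics, pixels), "D" ([k1, k2, p1, p2, k3] as OpenCV has them; the pictures are not rectified), "pose" (4x4, takes a point from camera to world coordinates). Camera axes: x right, y down, z forward; pixel columns grow to the right and rows downward; lengths in m; the calibration is good to about 2 mm. A picture is of the moment at which its call begins.
- robot.hand_in(): hands the job in; it is judged then, once.
The state is a dict: "time_s": time; "joint_pos": joint angles; "joint_vel": joint speeds; "tau": joint torques, N m; "tcp_pos": TCP position; "ee_rot": TCP orientation; "contact_force": force on the tool from outside, world axes, zero at the start; "torque": the same for the moment, N m; "opening": finger opening in m; "finger_force": force on a finger pad.
Only numpy, scipy, OpenCV 4.12 (cv2) and the standard library are available. Lean on these libraries where they do the work, as an engineer would, in place of code of your own. Each camera call takes 0.05 s, during which the arm holds its last target. There are 200 camera calls.

TASK

Push the tall capacitor gently, low down on its body, so that it slides standing upright across the desk into the black enclosure corner and rests against both copper-faced walls; never lift, squeeze or tip it. Only once it is home there, press the red test button fully down and let it come up again, then leave everything standing; do not disturb the transformer, the resistors or the toggle.

Things in the scene. Friction and masses are not known exactly. Their poses are not given: they have to be found in the camera images.
- capacitor: tall loose can capacitor standing on the desk: plain upright cylinder of bare aluminium with a blue band, 46 mm diameter, 145 mm tall, about 0.2 to 0.4 kg, black top with two brass terminals. Origin at the centre of its underside, z up. It slides on the desk when pushed near its foot and topples when pushed high; a pointing-down gripper's body would meet its tall side before low fingertips do, so a tool leaning back helps
- shield_corner: fixed matte black enclosure corner: two upright walls at a right angle, each 80 mm long, 50 mm high and 4 mm thick, copper strips on the inner faces. Origin at the inner vertex at desk level. Its +x axis runs along the inner face of one wall and its +y axis along the inner face of the other, so the open side faces along (+1,+1), which looks roughly towards the robot. Home: capacitor axis 23 mm from both inner faces, i.e. at (23, 23) mm in this frame
- test_button_top (a point): centre of the top face of the red push button (28 mm diameter), which points up; it stands in a black housing on the top of the steel test box
- test_button (a joint): travel of the red button in m: 0 up, 0.006 fully down (counts as pressed from 0.0045); spring return, about 5 N when fully down
- tester: fixed steel test box, 75 x 75 x 40 mm high, origin at the centre of its underside; it carries the red button in the middle of its top; it stands left or right of the corner
- transformer: iron output transformer with copper winding, about 52 x 75 x 69 mm high, loose but heavy (1.4 kg), origin at the centre of its underside; leave alone. It stands on the other side from the test box
- resistor_a: cream ceramic resistor block lying on the desk, 14 x 60 x 13 mm (plus thin 12 mm leads at the ends along its y), loose, origin at the centre of its underside; leave alone
- resistor_b: a second one, alike; leave alone
- toggle_plate: fixed chrome plate 45 x 70 x 4 mm with a small toggle standing to about 35 mm, beyond the work; origin at the centre of its underside; leave alone
- toggle (a joint): angle of that toggle in rad, 0 as found (leaning along the plate's -x), up to 0.85
Not all that is in view belongs to the job. What is shaped like the tester but yellow is not meant.

How it is judged:
By the outcome, as a careful person would: the job done as asked, in the order asked, and still so for the second after the job is handed in, with the robot touching nothing.
It also fails if it takes over 53 s, if anything falls off the work surface, if the arm or the gripper's body presses on something with over 40 N, if the wrist force passes 120 N, or if a joint passes its speed limit or range.

## Working session

There is one attempt and no reset: what is moved stays moved. The work goes in short steps, Python scripts to look and compute and a tool call to move; the robot and the scene stay as the last step left them, time stands still between calls to the robot, and variables do not carry over. Pictures are saved under pics/ and viewed, at most 10 in all, crops included, and the job is handed in when it is done.

Besides the shell and the picture viewer there is one more tool, called after ">>>" by a JSON object that holds its "fn" and its "kwargs", one argument or row to a line. carry_out: Moves the arm, as the interface text tells. Its arguments: {"type":"object","properties":{"increments":{"type":"array"},"claw":{"type":"number"},"squeeze":{"type":"number"}},"required":["increments"]}

```bash
mkdir -p pics; ls; cat > h.py <<'E'
import numpy as np, cv2
from cell import robot
def grab(n,f=None):
    d=robot.grab_frame(n)
    if f: cv2.imwrite('pics/'+f,cv2.cvtColor(d['frame'],cv2.COLOR_RGB2BGR))
    return d
def world(d,u,v,z=None):
    p=cv2.undistortPoints(np.array([[[u,v]]],float),d['mtx'],np.array(d['D'],float))[0,0]
    r=np.array([p[0],p[1],1.]);T=d['pose']
    if z is None: s=d['range_z'][int(v),int(u)]
    else: s=(z-T[2,3])/(T[:3,:3]@r)[2]
    return T[:3,:3]@(r*s)+T[:3,3]
def save(d,f):
    import pickle; pickle.dump(d,open(f,'wb'))
E
python3 - <<'E'
from h import *
for n in('scene','side'):
    d=grab(n,n+'1.png'); save(d,n+'1.pkl'); print(n,d['pose'].round(3).tolist())
s=robot.get_state(); print(s)
E
```

```text
pics
scene [[0.06, 0.732, -0.678, 1.225], [0.998, -0.036, 0.05, -0.032], [0.013, -0.68, -0.733, 0.788], [0.0, 0.0, 0.0, 1.0]]
side [[-0.778, -0.482, 0.402, 0.269], [-0.628, 0.601, -0.495, 0.418], [-0.003, -0.637, -0.77, 0.698], [0.0, 0.0, 0.0, 1.0]]
{'time_s': 0.1, 'joint_pos': array([ 1.03072462e+00,  1.81459473e-01,  1.60784934e+00, -7.02170023e-06,
        1.35381261e+00, -2.06319595e-01]), 'joint_vel': array([-0.00087744, -0.00222028, -0.0036782 ,  0.00015495, -0.00100865,
        0.00045544]), 'tau': array([ 6.94968257e-04, -4.34820163e+01, -3.42693901e+01,  7.05452194e-02,
        3.40367993e-02, -1.78419361e-05]), 'tcp_pos': array([0.18813646, 0.5428991 , 0.25993266]), 'ee_rot': array([-3.14009490e+00, -3.06473389e-04,  2.80784183e+00]), 'contact_force': array([ 0.01453397, -0.24052246,  0.13071088]), 'torque': array([ 0.05358636, -0.00734169, -0.02021992]), 'finger_force': 0.0, 'opening': 0.08810591222780992}
```

View pics/scene1.png

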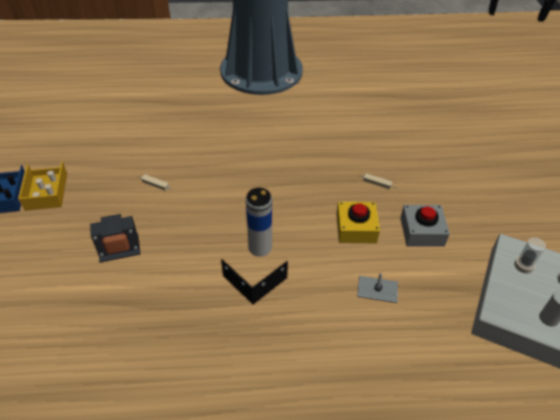

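View pics/side1.png

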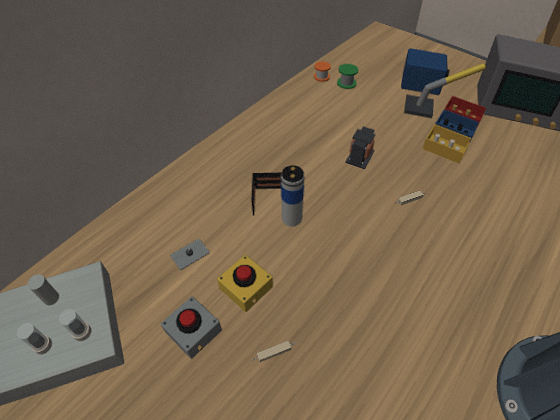

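Scene view: the capacitor is at (260,222) and the corner vertex at about (254,300). There are two red-button boxes: the yellow one at (358,220), a decoy, and the grey steel one at (425,222). The grey one fits the description of the tester. The transformer is at (115,238), the resistors at (155,182) and (378,181), and the toggle at (378,288). I'll confirm in one enlarged crop.

```bash
python3 - <<'E'
import cv2,numpy as np
a=cv2.imread('pics/scene1.png'); b=cv2.imread('pics/side1.png')
A=cv2.resize(a[180:310,215:295],None,fx=4.6,fy=4.6,interpolation=cv2.INTER_CUBIC)
B=cv2.resize(a[190:250,330:454],(416,200),interpolation=cv2.INTER_CUBIC)
C=cv2.resize(b[155:235,240:320],(396,396),interpolation=cv2.INTER_CUBIC)
o=np.zeros((598,790,3),np.uint8); o[:A.shape[0],:A.shape[1]]=A; o[:200,372:788]=B; o[200:596,372:768]=C
cv2.imwrite('pics/crop1.png',o)
E
```

```text
(no output)
```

View pics/crop1.png

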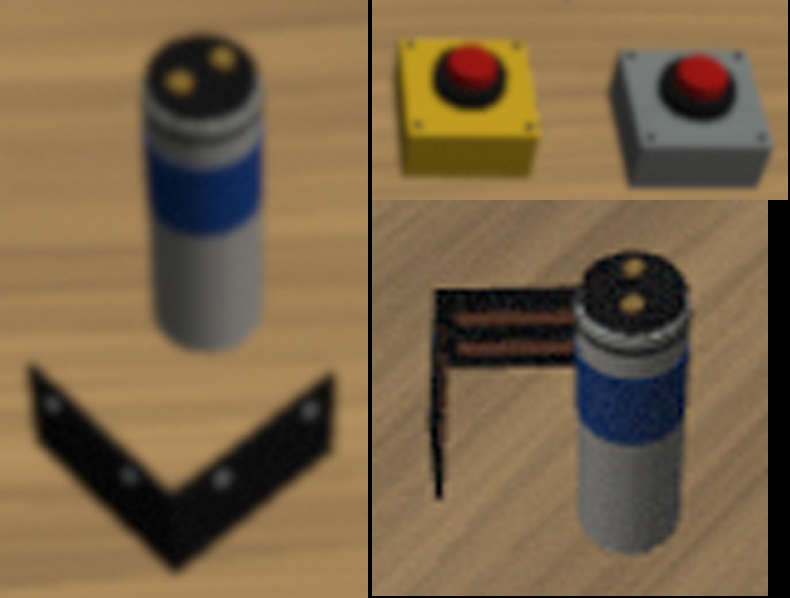

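The crop confirms it: the grey steel box with the red button is at scene (428,213), and the yellow one is the decoy. The copper faces look towards the robot, and the capacitor stands just inside the mouth of the corner.

```bash
python3 - <<'E'
from h import *
import pickle
from scipy.optimize import least_squares
S=pickle.load(open('scene1.pkl','rb'));D=pickle.load(open('side1.pkl','rb'))
p=lambda n,x:print(n,(1000*np.array(x)).round(1))
p('captop scene',world(S,259.1,197,.145)); p('captop side',world(D,292.7,175.8,.145))
p('capfront z0',world(S,260,256.1,0))
for n,u,v,z in[('vtx out bot',253,303.9,0),('vtx out top',253,288,.05),('L top',221.5,259.8,.05),('R top',287.4,261.5,.05),('L bot',223.7,275.7,0),('R bot',286.7,277.8,0)]: p(n,world(S,u,v,z))
p('btn',world(S,427.8,212.5)); 
def cloud(d):
    vs,us=np.mgrid[0:420,0:560]; q=cv2.undistortPoints(np.stack([us,vs],-1).reshape(-1,1,2).astype(float),d['mtx'],np.array(d['D'],float))[:,0]
    z=d['range_z'].ravel(); P=np.c_[q*z[:,None],z]@d['pose'][:3,:3].T+d['pose'][:3,3]; P[z==0]=9; return P,d['frame'].reshape(-1,3).astype(int)
c0=world(S,259.1,197,.145)[:2]
for n,d in(('scene',S),('side',D)):
    P,F=cloud(d)
    m=(np.hypot(*(P[:,:2]-c0).T)<.04)&(P[:,2]>.06)&(P[:,2]<.13)
    f=least_squares(lambda c:np.hypot(*(P[m,:2]-c).T)-.023,c0,loss='soft_l1',f_scale=.002).x; p(n+' cap fit %d'%m.sum(),f)
    m=(F[:,0]>110)&(F[:,1]<50)&(F[:,2]<50)&(P[:,0]<1)&(P[:,2]>.03)&(P[:,2]<.09); 
    for s in(0,1):
        pass
    g=P[m]; p('red z range',np.percentile(g[:,2],[5,50,95]))
    t=g[g[:,2]>np.percentile(g[:,2],95)-.004]; _,l,ctr=cv2.kmeans(t.astype(np.float32),2,None,(3,50,1e-5),5,cv2.KMEANS_PP_CENTERS); p('reds',ctr)
    if n=='side':
        # corner inner faces
        v=world(S,253,288,.05); m=(np.hypot(*(P[:,:2]-v[:2]).T)<.1)&(P[:,2]>.012)&(P[:,2]<.046)&(np.hypot(*(P[:,:2]-c0).T)>.03)
        g=P[m];p('wall pts n',[len(g)/1000]); np.save('wall.npy',g)
        dd=F.reshape(420,560,3)
    P2=P[(P[:,2]>.037)&(P[:,2]<.044)&(np.hypot(*(P[:,:2]-world(S,427.8,212.5)[:2]).T)<.07)]; p('boxtop mean',P2.mean(0)); print(cv2.minAreaRect((P2[:,:2]*1000).astype(np.float32)))
    for nm,u,v in(('xf',115,238),('ra',155,182),('rb',378,181),('tg',378,288)):
        if n=='scene': p(nm,world(S,u,v))
E
```

```text
captop scene [609.1 -22.4 145. ]
captop side [597.  -14.9 145. ]
capfront z0 [624.7 -23.6   0. ]
vtx out bot [728.5 -39.4   0. ]
vtx out top [729.1 -38.2  50. ]
L top [667.4 -91.9  50. ]
R top [677.1  23.4  50. ]
L bot [666.  -91.3  -0. ]
R bot [676.6  23.3   0. ]
btn [585.3 293.7  62.1]
scene cap fit 664 [604.9 -24.5]
red z range [60.9 63.  65.2]
reds [[570.4 167.3  63.3]
 [584.  295.   63.3]]
boxtop mean [589.7 292.2  40.8]
((583.171875, 295.0137023925781), (74.89203643798828, 78.73182678222656), 86.85802459716797)
xf [ 612.1 -282.7   54.6]
ra [ 429.7 -236.8   13.9]
rb [449.  232.7  14. ]
tg [715.3 182.2  12.7]
side cap fit 521 [603.4 -23.4]
red z range [60.7 62.4 64.3]
reds [[580.3 296.7  62.9]
 [566.3 168.9  62.1]]
wall pts n [329.]
boxtop mean [576.9 298.3  40.5]
((580.884521484375, 296.42193603515625), (74.296630859375, 77.002197265625), 86.8507080078125)
```

>>> {"fn": "carry_out", "kwargs": {
  "increments": [
    [[-36, -31, -5, 0], [-36, -31, -5, 0], [-36, -31, -5, 0], [-36, -31, -5, 0], [-36, -31, -5, 0], [-36, -31, -5, 0], [-36, -31, -5, 0], [-36, -31, -5, 0], [-36, -31, -5, 0], [-36, -31, -5, 0], [-36, -31, -5, 0], [-36, -31, -5, 0]]
  ],
  "claw": 0.7
}}

```text
time_s: 1.3
tcp_pos: [0.4751, 0.0484, 0.3207]
ee_rot: [3.141, -0.0, 2.807]
contact_force: [0.5, 0.7, 0.5]
opening: 0.0263
finger_force: 0.0
```

>>> {"fn": "carry_out", "kwargs": {
  "increments": [
    [[-39, -39, 0, -0.12], [0, 0, 0, -0.11], [0, 0, 0, 0]]
  ]
}}

```text
time_s: 1.6
tcp_pos: [0.4965, 0.0039, 0.32]
ee_rot: [3.141, -0.002, 3.036]
contact_force: [-0.4, 0.7, -0.7]
opening: 0.0264
finger_force: 0.0
```

>>> {"fn": "carry_out", "kwargs": {
  "increments": [
    [[-40, 0, -25, 0], [-40, 0, -25, 0], [-40, 0, -25, 0], [-40, 0, -25, 0], [-40, 0, -25, 0], [-40, 0, -25, 0], [-40, 0, -25, 0], [-40, 0, -25, 0], [-40, 0, -25, 0], [-40, 0, -25, 0]]
  ]
}}

```text
time_s: 2.6
tcp_pos: [0.8152, -0.031, 0.5149]
ee_rot: [3.137, 0.044, 3.037]
contact_force: [-0.9, -0.2, -1.4]
opening: 0.0265
finger_force: 0.0
```

>>> {"fn": "carry_out", "kwargs": {
  "increments": [
    [[-40, 0, 0, 0], [-40, 0, 0, 0], [-40, 0, 0, 0]]
  ]
}}

```text
time_s: 2.9
tcp_pos: [0.8557, -0.0401, 0.4892]
ee_rot: [3.134, 0.126, 3.036]
contact_force: [0.1, 0.5, -0.8]
opening: 0.0264
finger_force: 0.0
```

```bash
python3 -c "
from h import *
print(robot.get_state()['joint_pos'].round(3))"
```

```text
[-0.191  0.8    0.299  0.02   1.917 -1.649]
```

The reach limit tilts the tool back, and the tilt persists. I'll keep going until it leans about 0.6 rad.

>>> {"fn": "carry_out", "kwargs": {
  "increments": [
    [[-50, 0, 0, 0], [-50, 0, 0, 0], [-50, 0, 0, 0], [-50, 0, 0, 0], [-50, 0, 0, 0], [-50, 0, 0, 0], [-50, 0, 0, 0], [-50, 0, 0, 0]]
  ]
}}

```text
time_s: 3.7
tcp_pos: [0.9588, -0.0637, 0.4402]
ee_rot: [3.121, 0.376, 3.033]
contact_force: [0.1, -0.3, -0.1]
opening: 0.026
finger_force: 0.0
```

>>> {"fn": "carry_out", "kwargs": {
  "increments": [
    [[-50, 0, 0, 0], [-50, 0, 0, 0], [-50, 0, 0, 0], [-50, 0, 0, 0], [-50, 0, 0, 0], [-50, 0, 0, 0], [-50, 0, 0, 0], [-50, 0, 0, 0]]
  ]
}}

```text
time_s: 4.5
tcp_pos: [1.0169, -0.0811, 0.489]
ee_rot: [3.111, 0.634, 3.026]
contact_force: [-0.1, -1.3, -0.2]
opening: 0.0263
finger_force: 0.0
```

```bash
python3 -c "
from h import *
s=robot.get_state();print(s['joint_pos'].round(3),s['tcp_pos'],s['ee_rot'])"
```

```text
[-0.222  0.866  0.299  0.096  1.349 -1.678] [ 1.01691563 -0.0810656   0.4889752 ] [3.11062871 0.63446909 3.02596108]
```

```bash
cat >> h.py <<'E'
from scipy.spatial.transform import Rotation as Ro
def shift(*tg):
    s=robot.get_state(); R=Ro.from_euler('xyz',s['ee_rot']).as_matrix(); p=np.array(s['tcp_pos'])
    print('R',R.round(3).tolist())
    for t in tg:
        d=R.T@(np.array(t)-p); print(t,'->',(1000*d).round(1),'norm',round(1000*np.linalg.norm(d))); p=np.array(t)
E
python3 -c "
from h import *
shift((.50,-.01,.32),(.512,-.012,.03))"
```

```text
R [[-0.8, 0.097, 0.592], [0.093, 0.995, -0.038], [-0.593, 0.025, -0.805]]
(0.5, -0.01, 0.32) -> [ 520.3   16.3 -172.7] norm 548
(0.512, -0.012, 0.03) -> [162.1  -8.1 240.6] norm 290
```

>>> {"fn": "carry_out", "kwargs": {
  "increments": [
    [[43, 1, -14, 0], [43, 1, -14, 0], [43, 1, -14, 0], [43, 1, -14, 0], [43, 1, -14, 0], [43, 1, -14, 0], [43, 1, -14, 0], [43, 1, -14, 0], [43, 1, -14, 0], [43, 1, -14, 0], [43, 2, -14, 0], [43, 2, -14, 0]]
  ]
}}

```text
time_s: 5.7
tcp_pos: [0.5262, -0.0161, 0.3274]
ee_rot: [3.111, 0.634, 3.026]
contact_force: [0.5, -0.2, 0.8]
opening: 0.0265
finger_force: 0.0
```

```bash
python3 -c "
from h import *
print(robot.get_state()['ee_rot'],robot.get_state()['joint_pos'].round(2))
shift((.512,-.012,.10),(.512,-.012,.03))"
```

```text
[3.11129846 0.63426707 3.02640961] [-0.35 -0.38  2.1   0.23  0.82 -1.92]
R [[-0.8, 0.097, 0.592], [0.093, 0.995, -0.038], [-0.593, 0.024, -0.805]]
(0.512, -0.012, 0.1) -> [146.6  -2.8 174.5] norm 228
(0.512, -0.012, 0.03) -> [41.5 -1.7 56.4] norm 70
```

>>> {"fn": "carry_out", "kwargs": {
  "increments": [
    [[24, -0.5, 29, 0], [24, -0.5, 29, 0], [24, -0.5, 29, 0], [24, -0.5, 29, 0], [24, -0.5, 29, 0], [24, -0.5, 29, 0], [0, 0, 0, 0]]
  ]
}}

```text
time_s: 6.4
tcp_pos: [0.5108, -0.0113, 0.0964]
ee_rot: [3.107, 0.622, 3.023]
contact_force: [-0.2, 0.2, -0.1]
opening: 0.0265
finger_force: 0.0
```

```bash
python3 -c "
from h import *
print(robot.get_state()['ee_rot'],robot.get_state()['joint_pos'].round(2))
shift((.525,-.0133,.03))
for n in ('side','scene'): save(grab(n,n+'2.png'),n+'2.pkl')"
```

```text
[3.10712932 0.62186301 3.02312504] [-0.36  0.03  2.31  0.72  0.26 -2.47]
R [[-0.807, 0.098, 0.582], [0.096, 0.995, -0.035], [-0.583, 0.028, -0.812]]
(0.525, -0.0133, 0.03) -> [27.  -2.5 62.3] norm 68
```

View pics/side2.png

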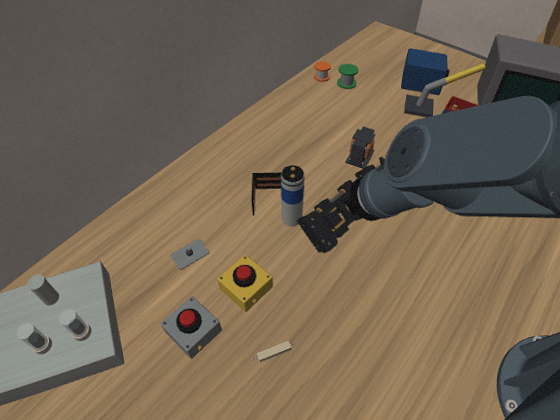

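The side view shows the arm behind the capacitor, which is still upright at (291,195), with the gripper at (330,215). Continuing down.

>>> {"fn": "carry_out", "kwargs": {
  "increments": [
    [[13, -0.5, 17, 0], [13, -0.5, 17, 0], [0, 0, 0, 0]]
  ]
}}

```text
time_s: 6.8
tcp_pos: [0.5156, -0.0121, 0.0663]
ee_rot: [3.108, 0.636, 3.026]
contact_force: [-0.8, -0.2, 0.5]
opening: 0.0264
finger_force: 0.0
```

```bash
python3 -c "
from h import *
print(robot.get_state()['ee_rot'],robot.get_state()['joint_pos'].round(2))
shift((.522,-.0133,.03))"
```

```text
[3.10805903 0.63620997 3.02561798] [-0.36  0.13  2.31  1.13  0.19 -2.89]
R [[-0.799, 0.096, 0.594], [0.093, 0.995, -0.035], [-0.594, 0.027, -0.804]]
(0.522, -0.0133, 0.03) -> [16.3 -1.6 33. ] norm 37
```

>>> {"fn": "carry_out", "kwargs": {
  "increments": [
    [[8, -0.5, 16, 0], [8, -0.5, 16, 0], [0, 0, 0, 0]]
  ]
}}

```text
time_s: 7.1
tcp_pos: [0.5252, -0.0117, 0.0416]
ee_rot: [3.11, 0.622, 3.026]
contact_force: [-0.2, -0.5, 0.6]
opening: 0.0263
finger_force: 0.0
```

```bash
python3 -c "
from h import *
print(robot.get_state()['ee_rot'],robot.get_state()['joint_pos'].round(3))
shift((.535,-.0147,.028))"
```

```text
[3.10974406 0.62215396 3.0261981 ] [-0.341  0.225  2.276  1.355  0.166 -3.108]
R [[-0.807, 0.097, 0.582], [0.094, 0.995, -0.035], [-0.583, 0.026, -0.812]]
(0.535, -0.0147, 0.028) -> [-0.2 -2.4 16.9] norm 17
```

>>> {"fn": "carry_out", "kwargs": {
  "increments": [
    [[-5, -1.5, 11, 0], [-5, -1.5, 11, 0], [0, 0, 0, 0]]
  ]
}}

```text
time_s: 7.4
tcp_pos: [0.5469, -0.0164, 0.0325]
ee_rot: [3.111, 0.618, 3.027]
contact_force: [-0.5, 0.2, -0.2]
opening: 0.0266
finger_force: 0.0
```

```bash
python3 -c "
from h import *
print(robot.get_state()['ee_rot'],robot.get_state()['joint_pos'].round(3))
shift((.555,-.0173,.028))"
```

```text
[3.1110175  0.61794334 3.02679664] [-0.331  0.289  2.219  1.365  0.158 -3.111]
R [[-0.81, 0.097, 0.579], [0.093, 0.995, -0.036], [-0.579, 0.025, -0.815]]
(0.555, -0.0173, 0.028) -> [-4.1 -0.3  8.4] norm 9
```

>>> {"fn": "carry_out", "kwargs": {
  "increments": [
    [[-3.3, -0.1, 2.4, 0], [-3.3, -0.1, 2.4, 0], [-3.3, -0.1, 2.4, 0], [-3.3, -0.1, 2.4, 0], [-3.3, -0.1, 2.4, 0], [-3.3, -0.1, 2.4, 0], [-3.3, -0.1, 2.4, 0], [-3.3, -0.1, 2.4, 0], [-3.3, -0.1, 2.4, 0], [0, 0, 0, 0]]
  ]
}}

```text
time_s: 8.4
tcp_pos: [0.5812, -0.0201, 0.0291]
ee_rot: [3.11, 0.613, 3.025]
contact_force: [-1.1, 0.1, -0.2]
opening: 0.0264
finger_force: 0.4
```

```bash
cat >> h.py <<'E'
from scipy.optimize import least_squares
def cap(d,c0):
    vs,us=np.mgrid[0:420,0:560]; q=cv2.undistortPoints(np.stack([us,vs],-1).reshape(-1,1,2).astype(float),d['mtx'],np.array(d['D'],float))[:,0]
    z=d['range_z'].ravel(); P=np.c_[q*z[:,None],z]@d['pose'][:3,:3].T+d['pose'][:3,3]; P[z==0]=9
    for lo,hi in((.06,.10),(.10,.14)):
        c=np.array(c0)
        for _ in range(4):
            m=(np.hypot(*(P[:,:2]-c).T)<.03)&(P[:,2]>lo)&(P[:,2]<hi)
            c=least_squares(lambda c:np.hypot(*(P[m,:2]-c).T)-.023,c,loss='soft_l1',f_scale=.002).x
        print('cap',lo,m.sum(),(1000*c).round(1))
E
python3 -c "
from h import *
print(robot.get_state()['ee_rot'],robot.get_state()['joint_pos'].round(3))
d=grab('scene','scene3.png'); cap(d,(.615,-.025)); grab('side','side3.png')
shift((.65,-.0301,.028))
import cv2,numpy as np
a=cv2.imread('pics/scene3.png')[150:330,180:340];b=cv2.imread('pics/side3.png')[140:260,220:380]
cv2.imwrite('pics/c3.png',np.hstack([cv2.resize(a,(400,450)),cv2.resize(b,(400,450))]))"
```

```text
[3.10976435 0.61300702 3.02533802] [-0.312  0.351  2.132  1.178  0.155 -2.905]
cap 0.06 370 [619.4 -23.7]
cap 0.1 440 [619.2 -23.7]
R [[-0.812, 0.098, 0.575], [0.095, 0.995, -0.035], [-0.575, 0.026, -0.818]]
(0.65, -0.0301, 0.028) -> [-56.5  -3.2  41. ] norm 70
```

View pics/c3.png

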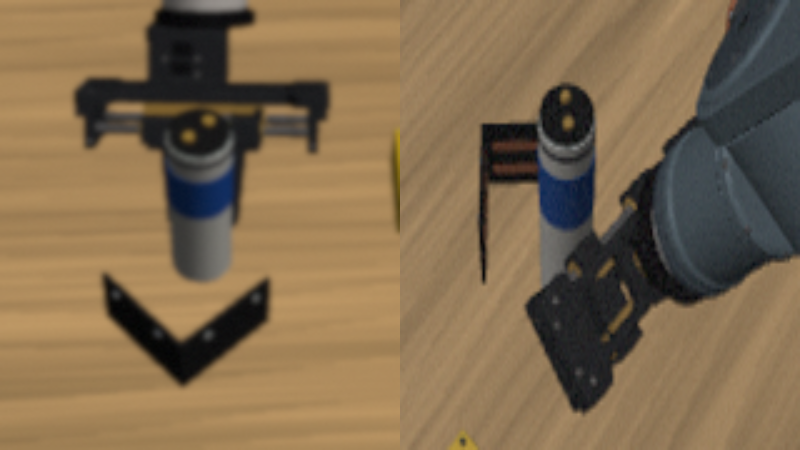

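The capacitor is sliding upright, seated between the two fingertips (left half, base at about (200,270)), with the corner right ahead of it.

>>> {"fn": "carry_out", "kwargs": {
  "increments": [
    [[-3.3, -0.3, 2.3, 0], [-3.3, -0.3, 2.3, 0], [-3.3, -0.3, 2.3, 0], [-3.3, -0.3, 2.3, 0], [-3.3, -0.3, 2.3, 0], [-3.3, -0.3, 2.3, 0], [-3.3, -0.3, 2.3, 0], [-3.3, -0.3, 2.3, 0], [-3.3, -0.3, 2.3, 0], [-3.3, -0.3, 2.3, 0], [-3.3, -0.3, 2.3, 0], [-3.3, -0.3, 2.3, 0]]
  ]
}}

```text
time_s: 9.7
tcp_pos: [0.6286, -0.0285, 0.0292]
ee_rot: [3.11, 0.613, 3.025]
contact_force: [-1.6, 0.0, 0.6]
opening: 0.0262
finger_force: 0.7
```

```bash
python3 -c "
from h import *
d=grab('scene','scene4.png'); cap(d,(.665,-.031)); cap(grab('side','side4.png'),(.665,-.031))
shift((.650,-.0322,.028))"
```

```text
cap 0.06 365 [666.6 -32.1]
cap 0.1 454 [666.4 -32. ]
cap 0.06 267 [666.5 -31.1]
cap 0.1 336 [667.  -31.5]
R [[-0.812, 0.098, 0.575], [0.095, 0.995, -0.036], [-0.576, 0.026, -0.817]]
(0.65, -0.0322, 0.028) -> [-16.5  -1.5  13.4] norm 21
```

>>> {"fn": "carry_out", "kwargs": {
  "increments": [
    [[-1.6, -0.1, 1.2, 0], [-1.6, -0.1, 1.2, 0], [-1.6, -0.1, 1.2, 0], [-1.6, -0.1, 1.2, 0], [-1.6, -0.1, 1.2, 0], [-1.6, -0.1, 1.2, 0], [-1.6, -0.1, 1.2, 0], [-1.6, -0.1, 1.1, 0], [-1.6, -0.1, 1.1, 0], [-1.6, -0.1, 1.1, 0]]
  ]
}}

```text
time_s: 10.8
tcp_pos: [0.6481, -0.0314, 0.0288]
ee_rot: [3.11, 0.613, 3.025]
contact_force: [-3.4, -0.1, 1.1]
opening: 0.0264
finger_force: 1.2
```

>>> {"fn": "carry_out", "kwargs": {
  "increments": [
    [[-0.8, -0.1, 0.6, 0], [-0.8, 0, 0.6, 0]]
  ]
}}

```text
time_s: 11.0
tcp_pos: [0.65, -0.0317, 0.0288]
ee_rot: [3.11, 0.613, 3.025]
contact_force: [-2.2, 0.7, 2.2]
opening: 0.0268
finger_force: 1.3
```

```bash
python3 -c "
from h import *
d=grab('scene','scene5.png'); cap(d,(.69,-.035)); cap(grab('side','side5.png'),(.69,-.035)); print(robot.get_state()['contact_force'])"
```

```text
cap 0.06 372 [687.5 -35.2]
cap 0.1 469 [687.3 -35.1]
cap 0.06 247 [686.3 -34. ]
cap 0.1 328 [686.5 -34.1]
[-1.89064762  0.8877377   1.41887429]
```

>>> {"fn": "carry_out", "kwargs": {
  "increments": [
    [[-0.8, 0, 0.6, 0], [-0.8, 0, 0.6, 0]]
  ]
}}

```text
time_s: 11.3
tcp_pos: [0.6519, -0.0319, 0.0287]
ee_rot: [3.11, 0.613, 3.025]
contact_force: [-2.8, 0.0, 2.0]
opening: 0.0265
finger_force: 1.3
```

>>> {"fn": "carry_out", "kwargs": {
  "increments": [
    [[-0.8, 0, 0.6, 0], [0, 0, 0, 0]]
  ]
}}

```text
time_s: 11.5
tcp_pos: [0.6531, -0.032, 0.0288]
ee_rot: [3.11, 0.613, 3.025]
contact_force: [-2.1, 1.2, 1.0]
opening: 0.0262
finger_force: 1.1
```

>>> {"fn": "carry_out", "kwargs": {
  "increments": [
    [[-0.8, 0, 0.6, 0], [0, 0, 0, 0]]
  ]
}}

```text
time_s: 11.7
tcp_pos: [0.654, -0.0321, 0.0287]
ee_rot: [3.11, 0.613, 3.025]
contact_force: [-3.1, -0.7, 1.1]
opening: 0.0267
finger_force: 1.2
```

>>> {"fn": "carry_out", "kwargs": {
  "increments": [
    [[-0.8, 0, 0.6, 0], [0, 0, 0, 0]]
  ]
}}

```text
time_s: 11.9
tcp_pos: [0.655, -0.0322, 0.0286]
ee_rot: [3.11, 0.613, 3.025]
contact_force: [-2.6, 0.5, 2.1]
opening: 0.0266
finger_force: 1.3
```

```bash
python3 -c "
from h import *
d=grab('scene','scene6.png'); cap(d,(.69,-.035)); cap(grab('side','side6.png'),(.69,-.035)); print(robot.get_state()['contact_force'])"
```

```text
cap 0.06 365 [692.4 -35.6]
cap 0.1 464 [692.3 -35.6]
cap 0.06 261 [690.9 -34.5]
cap 0.1 329 [691.3 -34.7]
[-3.04625497  0.66582988  1.92831106]
```

>>> {"fn": "carry_out", "kwargs": {
  "increments": [
    [[-0.8, 0, 0.6, 0], [0, 0, 0, 0]]
  ]
}}

```text
time_s: 12.2
tcp_pos: [0.6555, -0.0321, 0.0283]
ee_rot: [3.11, 0.612, 3.025]
contact_force: [-5.8, 0.5, 3.3]
opening: 0.0266
finger_force: 2.7
```

>>> {"fn": "carry_out", "kwargs": {
  "increments": [
    [[-0.8, 0, 0.6, 0], [0, 0, 0, 0]]
  ]
}}

```text
time_s: 12.4
tcp_pos: [0.656, -0.0321, 0.0279]
ee_rot: [3.109, 0.611, 3.025]
contact_force: [-6.4, 0.4, 3.3]
opening: 0.0265
finger_force: 4.1
```

```bash
python3 - <<'E'
from h import *
d=grab('scene','scene7.png'); cap(d,(.69,-.035)); e=grab('side','side7.png'); cap(e,(.69,-.035)); print(robot.get_state()['contact_force'])
a=cv2.imread('pics/scene7.png')[200:310,210:300];b=cv2.imread('pics/side7.png')[140:230,230:310]
cv2.imwrite('pics/c7.png',np.hstack([cv2.resize(a,(400,489),interpolation=2),cv2.resize(b,(400,489),interpolation=2)]))
# outer wall faces from scene depth
vs,us=np.mgrid[0:420,0:560]; q=cv2.undistortPoints(np.stack([us,vs],-1).reshape(-1,1,2).astype(float),d['mtx'],np.array(d['D'],float))[:,0]
z=d['range_z'].ravel(); P=np.c_[q*z[:,None],z]@d['pose'][:3,:3].T+d['pose'][:3,3]
L=np.array([-.762,-.648]);R=np.array([-.646,.763]);v=np.array([.7288,-.0388])
r=P[:,:2]-v; l=r@L; k=r@R; ok=(P[:,2]>.008)&(P[:,2]<.044)&(z>0)
f=[]
for A,B,dirn in((l,k,R),(k,l,L)):
    m=ok&(A>.012)&(A<.07)&(abs(B)<.004)
    x=cv2.fitLine(P[m,:2].astype(np.float32),cv2.DIST_HUBER,0,.001,.001).ravel(); f.append(x); 
    t=x[:2]; n=np.array([-t[1],t[0]]); n*=np.sign(n@dirn)
    for c in((.6924,-.0356),(.6911,-.0346)): print(m.sum(),t.round(3),'inner-face dist of cap axis mm',1000*((np.array(c)-x[2:])@n)-4)
E
```

```text
cap 0.06 373 [692.6 -35.7]
cap 0.1 473 [692.3 -35.6]
cap 0.06 261 [691.  -34.6]
cap 0.1 324 [691.2 -34.7]
[-6.3136215  -0.24244669  3.55100398]
195 [0.767 0.642] inner-face dist of cap axis mm 25.346896187415275
195 [0.767 0.642] inner-face dist of cap axis mm 26.94808225428118
283 [ 0.641 -0.768] inner-face dist of cap axis mm 22.81284083749597
283 [ 0.641 -0.768] inner-face dist of cap axis mm 23.170098948734424
```

View pics/c7.png

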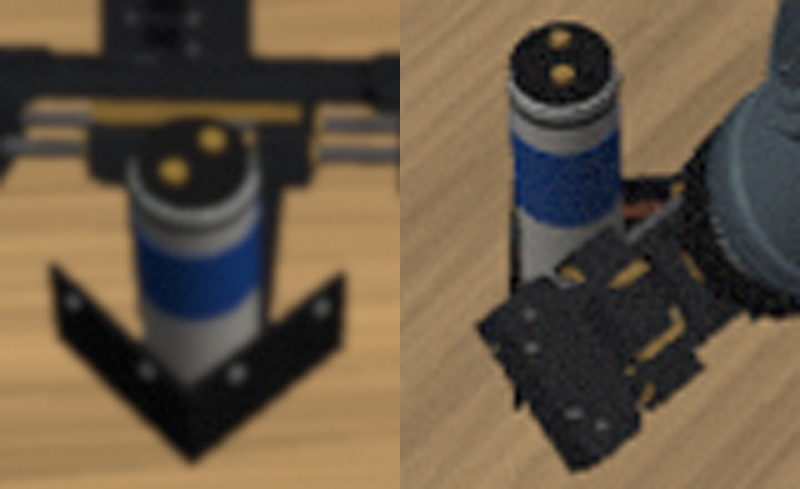

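The capacitor is upright in the corner and the force rises to 6 N. To check that both walls are touched, I'll nudge towards each wall in turn.

>>> {"fn": "carry_out", "kwargs": {
  "increments": [
    [[-0.6, -0.7, 0.4, 0], [0, 0, 0, 0]]
  ]
}}

```text
time_s: 12.7
tcp_pos: [0.6563, -0.0324, 0.0277]
ee_rot: [3.109, 0.61, 3.025]
contact_force: [-9.0, 1.7, 5.0]
opening: 0.0267
finger_force: 5.1
```

>>> {"fn": "carry_out", "kwargs": {
  "increments": [
    [[-0.6, -0.7, 0.4, 0], [0, 0, 0, 0]]
  ]
}}

```text
time_s: 12.9
tcp_pos: [0.6565, -0.0327, 0.0275]
ee_rot: [3.108, 0.609, 3.026]
contact_force: [-11.9, 2.0, 7.6]
opening: 0.0264
finger_force: 6.3
```

```bash
python3 - <<'E'
from h import *
cap(grab('scene'),(.69,-.035)); cap(grab('side'),(.69,-.035)); print(robot.get_state()['contact_force'],robot.get_state()['tcp_pos'])
E
```

```text
cap 0.06 382 [692.6 -35.8]
cap 0.1 461 [692.4 -35.8]
cap 0.06 253 [691.2 -34.8]
cap 0.1 330 [691.3 -34.9]
[-12.00009802   2.56599615   6.97662949] [ 0.65647951 -0.03270422  0.02750471]
```

>>> {"fn": "carry_out", "kwargs": {
  "increments": [
    [[0.2, 1.2, -0.2, 0], [0, 0, 0, 0]]
  ]
}}

```text
time_s: 13.2
tcp_pos: [0.6565, -0.0323, 0.0276]
ee_rot: [3.109, 0.61, 3.025]
contact_force: [-11.4, -1.2, 5.9]
opening: 0.0268
finger_force: 5.9
```

>>> {"fn": "carry_out", "kwargs": {
  "increments": [
    [[0, 1, 0, 0], [0, 0, 0, 0]]
  ]
}}

```text
time_s: 13.4
tcp_pos: [0.6566, -0.032, 0.0276]
ee_rot: [3.11, 0.611, 3.024]
contact_force: [-11.2, -3.5, 4.7]
opening: 0.0268
finger_force: 6.5
```

```bash
python3 - <<'E'
from h import *
cap(grab('scene'),(.69,-.035)); cap(grab('side'),(.69,-.035)); print(robot.get_state()['contact_force'],robot.get_state()['tcp_pos'])
E
```

```text
cap 0.06 367 [692.6 -35.8]
cap 0.1 467 [692.4 -35.8]
cap 0.06 249 [691.1 -34.6]
cap 0.1 332 [691.3 -34.8]
[-11.85422406  -3.25497512   5.23713144] [ 0.65659881 -0.03198019  0.0276457 ]
```

Pushed sideways both ways, it does not move, so it is home against both walls. Now backing straight out.

>>> {"fn": "carry_out", "kwargs": {
  "increments": [
    [[0.4, -0.5, -0.3, 0], [0.8, -0.5, -0.6, 0], [0.8, 0, -0.6, 0], [0.8, 0, -0.6, 0], [0.8, 0, -0.6, 0], [1.6, 0, -1.2, 0], [3.3, 0, -2.4, 0], [6, 0, -4.4, 0], [10, 0, -7.5, 0], [15, 0, -11, 0], [15, 0, -11, 0]]
  ]
}}

```text
time_s: 14.6
tcp_pos: [0.5901, -0.0261, 0.0304]
ee_rot: [3.11, 0.613, 3.025]
contact_force: [0.0, -0.3, -0.4]
opening: 0.0263
finger_force: 0.0
```

```bash
python3 - <<'E'
from h import *
S=grab('scene');cap(S,(.69,-.035)); cap(grab('side'),(.69,-.035)); print(robot.get_state()['contact_force'],robot.get_state()['joint_pos'].round(2))
shift((.53,-.015,.25),(.50,.10,.28),(.50,.295,.28))
E
```

```text
cap 0.06 371 [692.6 -36. ]
cap 0.1 467 [692.5 -36. ]
cap 0.06 272 [691.3 -34.9]
cap 0.1 329 [691.4 -35.1]
[-0.41929523  1.15354729  0.56309505] [-0.32  0.36  2.11  1.12  0.16 -2.85]
R [[-0.814, 0.098, 0.573], [0.096, 0.995, -0.035], [-0.573, 0.027, -0.819]]
(0.53, -0.015, 0.25) -> [ -78.    10.5 -214.4] norm 228
(0.5, 0.1, 0.28) -> [ 18.3 112.3 -45.7] norm 123
(0.5, 0.295, 0.28) -> [ 18.7 194.   -6.7] norm 195
```

>>> {"fn": "carry_out", "kwargs": {
  "increments": [
    [[-13, 2, -36, 0], [-13, 2, -36, 0], [-13, 2, -36, 0], [-13, 2, -36, 0], [-13, 2, -36, 0], [-13, 2, -36, 0], [0, 0, 0, 0]]
  ],
  "claw": 1
}}

```text
time_s: 15.4
tcp_pos: [0.54, -0.0156, 0.2411]
ee_rot: [3.108, 0.628, 3.027]
contact_force: [0.8, -0.3, -0.7]
opening: 0.0001
finger_force: 0.0
```

```bash
python3 - <<'E'
from h import *
print(robot.get_state()['joint_pos'].round(2))
shift((.577,.296,.20),(.5773,.2963,.10))
E
```

```text
[-0.34 -0.23  2.17  0.29  0.61 -1.99]
R [[-0.804, 0.094, 0.587], [0.092, 0.995, -0.034], [-0.588, 0.027, -0.809]]
(0.577, 0.296, 0.2) -> [ 23.2 312.4  44.5] norm 316
(0.5773, 0.2963, 0.1) -> [58.5 -2.4 81. ] norm 100
```

>>> {"fn": "carry_out", "kwargs": {
  "increments": [
    [[2.3, 31, 4.4, 0], [2.3, 31, 4.4, 0], [2.3, 31, 4.4, 0], [2.3, 31, 4.4, 0], [2.3, 31, 4.4, 0], [2.3, 31, 4.4, 0], [2.3, 31, 4.4, 0], [2.3, 31, 4.4, 0], [2.3, 31, 4.4, 0], [2.3, 31, 4.4, 0], [0, 0, 0, 0]]
  ]
}}

```text
time_s: 16.5
tcp_pos: [0.5733, 0.2982, 0.1926]
ee_rot: [3.104, 0.616, 3.029]
contact_force: [0.1, -1.0, -0.3]
opening: 0.0006
finger_force: 0.0
```

```bash
python3 - <<'E'
from h import *
print(robot.get_state()['joint_pos'].round(2))
shift((.5773,.2963,.10))
E
```

```text
[ 0.41  0.18  1.87 -0.49  0.57 -0.71]
R [[-0.811, 0.09, 0.578], [0.092, 0.995, -0.027], [-0.578, 0.031, -0.816]]
(0.5773, 0.2963, 0.1) -> [50.1 -4.4 77.9] norm 93
```

>>> {"fn": "carry_out", "kwargs": {
  "increments": [
    [[16.5, -1.5, 26, 0], [16.5, -1.5, 26, 0], [16.5, -1.4, 26, 0], [0, 0, 0, 0]]
  ]
}}

```text
time_s: 16.9
tcp_pos: [0.5747, 0.2907, 0.0957]
ee_rot: [3.11, 0.608, 3.028]
contact_force: [-0.6, -0.2, -0.0]
opening: 0.0006
finger_force: 0.0
```

```bash
python3 - <<'E'
from h import *
print(robot.get_state()['joint_pos'].round(2))
shift((.5773,.2963,.09),(.5773,.2963,.08))
grab('scene','s8.png');grab('side','d8.png')
a=cv2.imread('pics/s8.png')[150:260,360:480];b=cv2.imread('pics/d8.png')[260:370,130:250]
cv2.imwrite('pics/c8.png',np.hstack([cv2.resize(a,(400,367),interpolation=2),cv2.resize(b,(400,367),interpolation=2)]))
E
```

```text
[ 0.4   0.35  1.91 -0.68  0.41 -0.5 ]
R [[-0.816, 0.095, 0.571], [0.093, 0.995, -0.033], [-0.571, 0.026, -0.82]]
(0.5773, 0.2963, 0.09) -> [1.7 5.7 6. ] norm 8
(0.5773, 0.2963, 0.08) -> [ 5.7 -0.3  8.2] norm 10
```

View pics/c8.png

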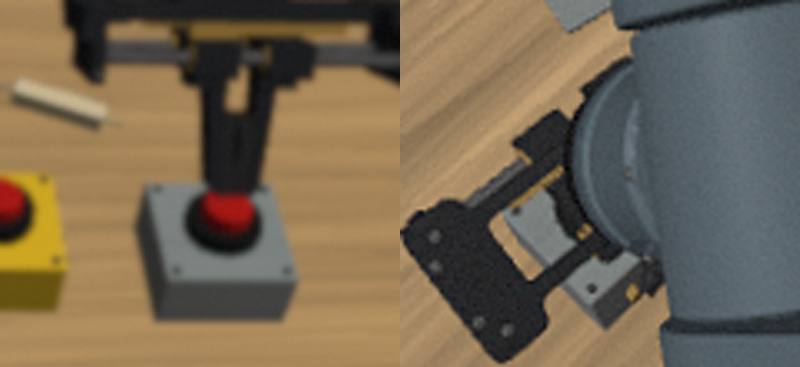

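The closed fingertips hover just over the grey box's red button, at (230,195) in the left half. Pressing in small steps.

>>> {"fn": "carry_out", "kwargs": {
  "increments": [
    [[1.7, 5.7, 6, 0], [0, 0, 0, 0]]
  ]
}}

```text
time_s: 17.2
tcp_pos: [0.5815, 0.2995, 0.0975]
ee_rot: [3.102, 0.619, 3.025]
contact_force: [0.3, 1.1, -0.4]
opening: 0.0002
finger_force: 0.0
```

>>> {"fn": "carry_out", "kwargs": {
  "increments": [
    [[2.9, -0.1, 4.1, 0], [1.7, 0, 2.5, 0], [0, 0, 0, 0]]
  ]
}}

```text
time_s: 17.5
tcp_pos: [0.5799, 0.2987, 0.0874]
ee_rot: [3.104, 0.616, 3.026]
contact_force: [-0.5, -0.2, -1.2]
opening: 0.0005
finger_force: 0.0
```

>>> {"fn": "carry_out", "kwargs": {
  "increments": [
    [[2.6, -2.2, 0.6, 0], [0, 0, 0, 0]]
  ]
}}

```text
time_s: 17.7
tcp_pos: [0.5782, 0.2968, 0.0858]
ee_rot: [3.104, 0.616, 3.026]
contact_force: [0.5, 0.3, 1.5]
opening: 0.0002
finger_force: 0.7
```

>>> {"fn": "carry_out", "kwargs": {
  "increments": [
    [[1.1, 0, 1.6, 0], [0, 0, 0, 0]]
  ]
}}

```text
time_s: 17.9
tcp_pos: [0.5784, 0.2969, 0.0839]
ee_rot: [3.104, 0.616, 3.026]
contact_force: [-0.8, -0.5, 3.0]
opening: 0.0007
finger_force: 1.2
```

>>> {"fn": "carry_out", "kwargs": {
  "increments": [
    [[1.1, 0, 1.6, 0], [0, 0, 0, 0]]
  ]
}}

```text
time_s: 18.1
tcp_pos: [0.5785, 0.2969, 0.0819]
ee_rot: [3.104, 0.616, 3.026]
contact_force: [-0.5, -0.4, 3.2]
opening: 0.0006
finger_force: 1.7
```

>>> {"fn": "carry_out", "kwargs": {
  "increments": [
    [[1.1, 0, 1.6, 0], [0, 0, 0, 0]]
  ]
}}

```text
time_s: 18.3
tcp_pos: [0.5786, 0.297, 0.08]
ee_rot: [3.104, 0.616, 3.026]
contact_force: [-0.6, -1.2, 5.0]
opening: 0.0005
finger_force: 2.3
```

>>> {"fn": "carry_out", "kwargs": {
  "increments": [
    [[1.1, 0, 1.6, 0], [0, 0, 0, 0]]
  ]
}}

```text
time_s: 18.5
tcp_pos: [0.5788, 0.2971, 0.0789]
ee_rot: [3.104, 0.618, 3.026]
contact_force: [-6.7, -3.1, 13.0]
opening: 0.0004
finger_force: 6.2
```

The force rises steeply to 13 N after about 7 mm of travel, so the button is at its stop. Releasing.

>>> {"fn": "carry_out", "kwargs": {
  "increments": [
    [[-1.1, 0, -1.6, 0], [-2.2, 0, -3.2, 0], [-5.7, 0, -8.2, 0], [-5.7, 0, -8.2, 0], [-11, 0, -16, 0], [-22, 0, -33, 0], [-22, 0, -33, 0], [-22, 0, -33, 0], [0, 0, 0, 0], [0, 0, 0, 0]]
  ]
}}

```text
time_s: 19.5
tcp_pos: [0.5741, 0.2925, 0.2428]
ee_rot: [3.103, 0.617, 3.025]
contact_force: [0.7, 0.5, -1.0]
opening: 0.0004
finger_force: 0.0
```

```bash
python3 - <<'E'
from h import *
S=grab('scene','scene9.png');cap(S,(.69,-.035)); cap(grab('side','side9.png'),(.69,-.035)); print(robot.get_state()['contact_force'])
print(world(S,427.8,212.5).round(4))
a=cv2.imread('pics/scene1.png').astype(int);print([np.abs(a-cv2.imread('pics/scene9.png'))[y-15:y+15,x-25:x+25].mean().round(2) for x,y in((115,238),(155,182),(378,181),(378,288),(428,222))])
E
```

```text
cap 0.06 370 [692.6 -36. ]
cap 0.1 468 [692.6 -35.9]
cap 0.06 0 [690. -35.]
cap 0.1 0 [690. -35.]
[ 0.11630343 -0.04682814 -0.37708362]
[0.5854 0.2937 0.0621]
[np.float64(2.34), np.float64(4.36), np.float64(4.26), np.float64(4.2), np.float64(3.33)]
```

View pics/scene9.png

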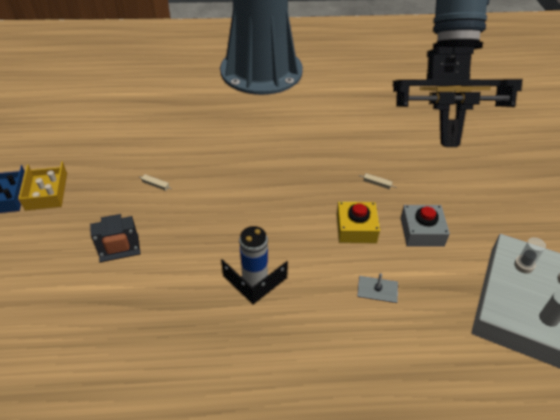

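The capacitor stands in the corner at (254,255). The button is back up at (428,215), and the transformer, resistors and toggle have not moved. Handing in.

```bash
python3 -c "
from h import *
print(robot.hand_in())"
```

```text
the job is handed in; nothing more can be done
None
```

The job is handed in, with no verdict shown. The capacitor slid upright into the corner and would not move when pressed towards either wall. I then pressed the red button on the grey box to its stop and it came back up, and the transformer, resistors and toggle look unmoved in the camera view.

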